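# Gauge a stool leg tube against a flip stop

### The job

Flip the hinged stop all the way down, then slide the black square tube along the fence until it lies flush on the fence and its end butts snugly against the lowered stop: a steady push of about 10 N held for a moment, never so hard (over 20 N) that it jars the stop from its setting on the fence. Then flip the stop all the way back up and let go, leaving the tube lying where it was gauged. Leave everything else on the table alone.

Things in the scene. Friction and masses are not known exactly. Their poses are not given: they have to be found in the camera images.
- jig: Fixed plywood bed with low aluminium fence. Origin at table height under the middle of the fence's front face; x square to the fence, from front face to back; y along the fence; z up. In mm: bed x -110 to 100, y -250 to 250, top at z 15; fence x 0 to 30, whole length, top at z 40. The tube belongs on the bed in front of the fence (x < 0).
- carriage: Dark steel block (y 9 to 31, top z 49 mm) on the fence, carries the flip stop; its adjuster has a small black knob. Axes as the jig's, origin at table height at the fence's front face. A fine adjuster shifts the stop along y, unmeasured: the lowered stop's gauging face, facing -y, lies at y -10 to 10 mm: find it by feel. Hinge axis along y at x 15, z 58 mm. Settings slip at 30 N.
- leaf (a joint): Steel flip stop: 0 = fully down on its limit, 1.6 rad = fully up. Stiff hinge (0.14 N m), stays where left. When down, mm from hinge axis and gauging face: flat arm x -77 to 8, y 2 to 22, z 0 to 8; stop plate below it x -74 to -20, y 0 to 14, z -36 to 0; finger tab x -5 to 5, y 2 to 22, z 3 to 75. When up, the arm stands upright, the tab points to +x. Push arm to -x and down, or tab to +x and down.
- tube: Loose black square steel tube, 180 long (along its y) x 40 x 40 mm, about 0.3 to 0.6 kg. Origin at the centre of its underside; starts askew on the bed in front of the fence, on the -y side of the stop, clear of the fence and the stop.
- tube_mid (a point): Centre of the tube (20 mm above its underside). Gauged: 20 mm in front of the fence's front face and 90 mm to -y of the stop's gauging face.
- glide_a: Steel foot glide, 32 mm across, 26 high, on the bed behind the fence; leave alone. Origin under its centre.
- glide_b: The same, on the bed's front corner at its +y end; leave alone. Origin under its centre.
- screwdriver: Screwdriver lying on the table to the robot's left; leave alone.
- hex_key: Hex key, L of 90 x 25 mm, lying on the table to the robot's right; leave alone.
- mug: White mug, 95 mm high, on the table to the robot's left; leave alone.

How it is judged:
On the way, in this order (a step that is already met when the one before it is completed fails the run):
1. the flip stop is all the way down (within 0.05 rad) with the tube not yet against it (value of joint leaf below 0.05 rad and contact force between tube and leaf below 0.5 N), for 0.2 s.
2. the tube lies flush on the fence and is pushed against the lowered stop with 5 to 15 N (value of joint leaf below 0.08 rad and contact force between tube and leaf between 5 and 15 N and y of tube_mid in the frame of leaf between -0.0925 and -0.0875 m and x of tube_mid in the frame of jig between -0.0225 and -0.0175 m and angle between the y axis of tube and the y axis of jig, either way round below 0.02 rad and z of tube_mid in the frame of jig between 0.032 and 0.038 m), for 0.2 s.
At the end, for the whole second after the job is handed in: The flip stop is up again (over 1.45 rad) and the tube rests on the bed, its middle 20 mm in front of the fence and 90 mm from the stop's gauging plane, each within 2.5 mm, parallel to the fence within 0.02 rad (value of joint leaf above 1.45 rad and y of tube_mid in the frame of leaf between -0.0925 and -0.0875 m and x of tube_mid in the frame of jig between -0.0225 and -0.0175 m and angle between the y axis of tube and the y axis of jig, either way round below 0.02 rad and z of tube_mid in the frame of jig between 0.032 and 0.038 m and linear speed of tube below 0.01 m/s); the robot touches nothing.
It fails at once if the tube is pushed against the stop with more than 20 N (contact force between tube and leaf above 20 N).
It fails at once if the stop is shifted along the fence by more than 2.5 mm (distance of leaf from where it was at the start of the episode above 0.0025 m).
It fails at once if a bystander is moved by more than 15 mm (distance of any of glide_a, glide_b, screwdriver, hex_key, mug from where it was at the start of the episode above 0.015 m).
It also fails if it takes over 72 s, if anything falls off the work surface, if the arm or the gripper's body presses on something with over 40 N, if the wrist force passes 120 N, or if a joint passes its speed limit or range.

### The arm

A 7-joint arm with a two-finger parallel gripper is mounted at the origin on the work surface. World frame = base frame: x ahead of the robot, y to its left, z up, the work surface at z = 0. Lengths are in m, angles in rad, forces in N, time in s.
With the tool pointing down it reaches from about 0.425 to 0.95 m from the base axis. Payload 4.7 kg.
Tool frame: the origin (TCP) lies at the very end of the fingers, on their centre line; the grasp point (between the pads) lies 19 mm behind it; z points along the fingers, y is the direction in which the jaws open and shut (so a half turn about z gives the same grasp; the last joint's range is limited). The gripper opens to 85 mm and grips with 20 to 120 N. Pads are 22 mm wide; open, the fingers measure 114 mm over their backs; the gripper's body (76 mm by 85 mm) begins 54 mm behind the grasp point. The pads swing forward as they close: fully open they stand 13 mm farther back than shut.
Start: joints at [-1.163, 0.469, -0.049, 1.532, 0.024, 1.141, -0.082], TCP at [0.286, 0.612, 0.231] pointing down, gripper open.
Joint ranges: [-2.59, 2.59], [-0.33, 1.99], [-1.39, 1.29], [0.1, 2.45], [-1.04, 4.18], [0.21, 1.99], [-2.66, 2.66]. Speed limits (rad/s): [2.57, 2.57, 3.14, 3.14, 3.14, 3.14, 3.14].

### API

Orientations are given as a unit quaternion [w, x, y, z].
In Python, from cell import telemetry, vision, close_job, nets gives the robot as it stands.
- The arm moves only by the tool send_rows, never from a script. Its argument "moves" is a list of rows, each a list of 4 numbers: the shift along the tool's x, y, z in m, then the turn about the tool's z in degrees. In form: [[dx, dy, dz, spin], ...]. A call has 1 to 12 rows; each row shifts and turns the commanded pose from where the row before left it, along the tool's axes as they then stand; what a row does not reach is not made up. A row lasts 1/12 s, in which the tool goes at most 41.7 mm and 7.16 degrees, less where a joint would pass 70% of its speed; a pose out of reach is approached as far as the arm can. A call is refused whole if a number of a shift passes 0.0417 or a number of a turn 7.16, either way. A call with a gripper value outside its range is refused whole. "jaw" is the finger opening in m, from 0 to 0.0854, set as the call begins (left out, the last holds). The fingers move at their own pace and stop on an object; the grip force is fixed at half the most. Time passes only in rows, so rows that do not move let the fingers close. It gives the time, the measured TCP pose, the force and the opening at its end, in the units of the state.
- telemetry.read_state(): the state, without advancing time (a new reading comes with each control period).
- vision.capture(name): name is "scene" or "side" or "wrist"; returns (picture, depth): 400x640x3 uint8, blue, green, red; 400x640 float32, m along the optical axis (not along the pixel's ray), 0 where there is no reading.
- vision.camera_params(name): a dict with "mtx" (3x3 intrinsics, pixels), "world_from_camera" (4x4, takes a point from camera to world coordinates); the wrist camera has in their place "tool_from_camera" (4x4, takes a point from camera to tool coordinates, whose origin is the TCP and whose axes are the flange's). Camera axes: x right, y up, looking along -z (the intrinsics and any distortion apply to the point x, -y, -z); pixel columns grow to the right and rows downward; lengths in m; the calibration is good to about 2 mm. A picture is of the moment at which its call begins: read the wrist's pose just before it. camera_params takes no time and is no camera call.
- close_job(): hands the job in, once; it reports no verdict.
Trained networks look in the newest picture that a camera, given by its name, has taken for a name from the list of things; names that differ only in an ending like _2 or _b are one class to them, and where a whole thing is asked for, a point or a joint stands for the part that bears it (a point fixed in the world has none). Each returns a list of dicts, best first, with "conf" (0 to 1); they miss things now and then, are a little off and sometimes report something else, mostly with a low value. They report only what shows in the picture. A call takes as long as a camera call.
- nets.recognise(thing, camera): "rect" ([left, top, right, bottom] as shares, 0 to 1, of the picture: columns of its width, rows of its height, round what is visible of it).
The state is a dict: "time": time; "q": joint angles; "qd": joint speeds; "joint_torque": joint torques, N m; "eef_pos": TCP position; "eef_rot": TCP orientation; "force": force on the tool from outside, world axes, zero at the start; "ft_torque": the same for the moment, N m; "gripper_width": finger opening in m.
Only numpy, scipy, OpenCV 4.12 (cv2) and the standard library are available. Lean on these libraries where they do the work, as an engineer would, in place of code of your own. Each camera call takes 0.05 s, during which the arm holds its last target.

## Working session

There is one attempt and no reset: what is moved stays moved. The work goes in short steps, Python scripts to look and compute and a tool call to move; the robot and the scene stay as the last step left them, time stands still between calls to the robot, and variables do not carry over. Pictures are saved under pics/ and viewed, and the job is handed in when it is done.

Besides the shell and the picture viewer there is one more tool, called after "Call:" as name([rows], argument=value, ...), one row to a line, values as JSON. send_rows: Moves the arm, as the interface text tells. Its arguments: {"type":"object","properties":{"moves":{"type":"array"},"jaw":{"type":"number"}},"required":["moves"]}

```bash
ls; mkdir -p pics
python3 - <<'E'
from cell import telemetry, vision, nets
import cv2, numpy as np
s=telemetry.read_state()
for k,v in s.items(): print(k,np.round(v,4))
for n in ["scene","side","wrist"]:
    p,d=vision.capture(n); cv2.imwrite(f"pics/a_{n}.png",p); np.savez(f"a_{n}.npz",p=p,d=d)
    print(n,vision.camera_params(n))
E
```

```text
pics
time 0.0
q [-1.1629  0.4695 -0.0486  1.5337  0.0241  1.141  -0.0823]
qd [-0.0002 -0.0012 -0.0002 -0.0003 -0.0005 -0.0016 -0.0002]
joint_torque [ 3.00000e-04 -5.10308e+01 -4.68000e-02 -2.37709e+01  1.06000e-02
  7.50000e-03 -0.00000e+00]
eef_pos [0.2853 0.6111 0.2302]
eef_rot [-2.000e-04  2.166e-01  9.763e-01 -1.000e-03]
force [ 0.5825 -0.3033 -0.7488]
ft_torque [ 0.0205 -0.0245 -0.0112]
gripper_width 0.0854
scene {'mtx': array([[484.01062105,   0.        , 321.62936891],
       [  0.        , 484.01062105, 203.10822169],
       [  0.        ,   0.        ,   1.        ]]), 'world_from_camera': array([[ 0.3384923 , -0.78047406,  0.52562648,  1.11674234],
       [ 0.94096145,  0.2830175 , -0.18572198, -0.22674589],
       [-0.0038103 ,  0.55745971,  0.83019525,  1.04002899],
       [ 0.        ,  0.        ,  0.        ,  1.        ]])}
side {'mtx': array([[446.12633612,   0.        , 321.51378329],
       [  0.        , 446.12633612, 197.620098  ],
       [  0.        ,   0.        ,   1.        ]]), 'world_from_camera': array([[ 0.94891093,  0.20602284, -0.23900342,  0.26897475],
       [-0.31549047,  0.60549322, -0.7306461 , -0.80458505],
       [-0.00581484,  0.76872138,  0.63955737,  0.74954613],
       [ 0.        ,  0.        ,  0.        ,  1.        ]])}
wrist {'mtx': array([[349.96261857,   0.        , 324.20593114],
       [  0.        , 349.96261857, 194.23640075],
       [  0.        ,   0.        ,   1.        ]]), 'tool_from_camera': array([[ 2.48770165e-05,  9.46307666e-01,  3.23267382e-01,
         8.35701835e-02],
       [ 9.99999387e-01, -3.81406180e-04,  1.03954376e-03,
         1.23921578e-03],
       [ 1.10702441e-03,  3.23267158e-01, -9.46307095e-01,
        -1.42061295e-01],
       [ 0.00000000e+00,  0.00000000e+00,  0.00000000e+00,
         1.00000000e+00]])}
```

View pics/a_scene.png

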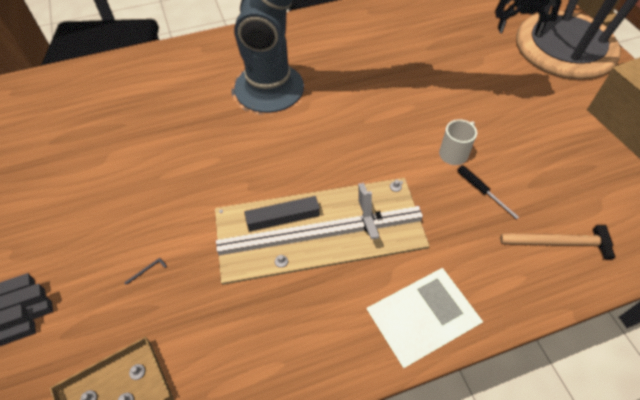

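View pics/a_side.png

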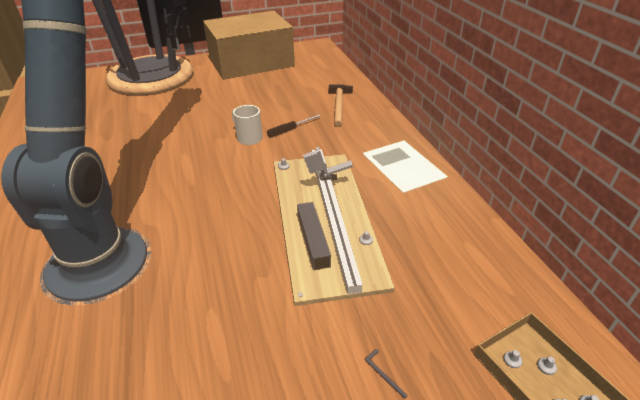

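View pics/a_wrist.png

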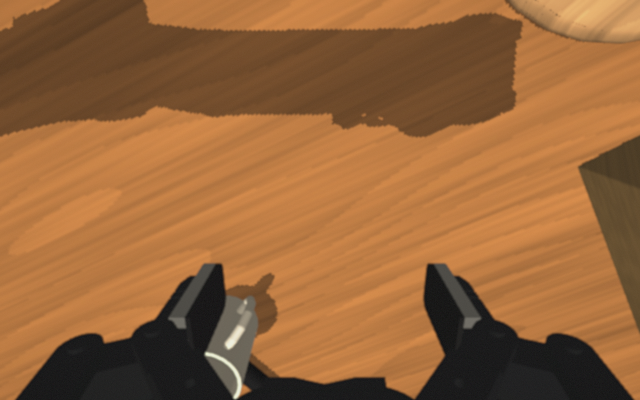

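Scene picture: jig from about (218,210) to (428,245) px. The tube is at (283,212) on the robot's side, the raised stop at (368,208), the glides at (396,185) and (281,261), and the mug and screwdriver are to the right. Next I'll measure these.

```bash
cat > h.py <<'E'
import numpy as np, cv2
from cell import vision
def cloud(d,n,T=None):
    c=vision.camera_params(n); K=c["mtx"]
    if T is None: T=c["world_from_camera"]
    v,u=np.mgrid[0:d.shape[0],0:d.shape[1]]
    P=np.stack([(u-K[0,2])/K[0,0]*d,-(v-K[1,2])/K[1,1]*d,-d],-1)
    return P@T[:3,:3].T+T[:3,3]
def proj(X,n):
    c=vision.camera_params(n);K=c["mtx"];T=c["world_from_camera"]
    p=(np.asarray(X)-T[:3,3])@T[:3,:3]; q=np.c_[p[:,0],-p[:,1],-p[:,2]]@K.T
    return q[:,:2]/q[:,2:]
E
python3 - <<'E'
import numpy as np,cv2
from h import *
from cell import nets
for n in ["scene","side"]:
    f=np.load(f"a_{n}.npz"); W=cloud(f["d"],n); p=f["p"].astype(int)
    # table height check
    m=(np.abs(W[...,0]-0.6)<.5)&(np.abs(W[...,1])<.6)&(f["d"]>0)
    z=W[...,2]
    print(n,"table z",np.median(z[m&(z<.01)]))
    cs=m&(z>.009)&(z<.02)
    k,l,st,c=cv2.connectedComponentsWithStats(cs.astype(np.uint8))
    i=1+np.argmax(st[1:,4]); pts=W[l==i]; print(len(pts),np.median(pts[:,2]))
    print(cv2.minAreaRect((pts[:,:2]*1000).astype(np.float32)))
    # dark tube
    for r in ["tube","leaf","carriage","jig"]:
        print(r,[(np.round(np.array(a["rect"])*[640,400,640,400]),round(a["conf"],2)) for a in nets.recognise(r,n)[:3]])
    dk=(p.max(-1)<80)&m&(z>.04)&(z<.07)
    k,l,st,c=cv2.connectedComponentsWithStats(dk.astype(np.uint8))
    for i in range(1,k):
        if st[i,4]>150:
            pts=W[l==i]; print("dark",st[i],np.median(pts[:,2]),cv2.minAreaRect((pts[:,:2]*1000).astype(np.float32)))
    fm=m&(z>.034)&(z<.046)&(p.min(-1)>150)
    pts=W[fm]; print("fence",len(pts),cv2.minAreaRect((pts[:,:2]*1000).astype(np.float32)))
E
```

```text
scene table z 0.0005967578074992375
5570 0.0154798330888134
((599.7679443359375, -38.253875732421875), (499.86376953125, 75.70824432373047), 81.03033447265625)
tube [(array([241., 195., 321., 235.]), 0.62), (array([438., 119., 480., 166.]), 0.33)]
leaf [(array([240., 195., 321., 231.]), 0.75), (array([360., 182., 379., 240.]), 0.65)]
carriage [(array([356., 187., 379., 240.]), 0.63), (array([458., 163., 515., 217.]), 0.55), (array([389., 181., 403., 190.]), 0.19)]
jig [(array([216., 179., 426., 284.]), 0.77)]
dark [248 208  71  20 298] 0.04889433366092266 ((496.7382507324219, -106.0837173461914), (172.8344268798828, 6.426728248596191), 84.34419250488281)
fence 1754 ((551.8153686523438, -37.241424560546875), (191.0910186767578, 983.144287109375), 10.591510772705078)
side table z -0.00030473397305663674
8334 0.014559687856405767
((529.8218383789062, -27.30792236328125), (502.7123718261719, 210.7894287109375), 81.07960510253906)
tube [(array([298., 204., 332., 272.]), 0.8)]
leaf [(array([303., 150., 353., 172.]), 0.75)]
carriage [(array([304., 148., 351., 179.]), 0.66), (array([298., 201., 331., 269.]), 0.16)]
jig [(array([273., 147., 396., 305.]), 0.83), (array([366., 346., 409., 399.]), 0.23)]
fence 1159 ((570.810302734375, -155.40887451171875), (185.00711059570312, 737.792724609375), 9.697443008422852)
```

Run:
```python
import numpy as np,cv2
from h import *
a=np.radians(81.06); ey=np.array([np.cos(a),np.sin(a)]); ex=np.array([ey[1],-ey[0]]); o=np.array([.5347,-.0281])
for n in ["scene","side"]:
    f=np.load(f"a_{n}.npz"); W=cloud(f["d"],n); p=f["p"].astype(int)
    J=np.stack([(W[...,:2]-o)@ex,(W[...,:2]-o)@ey,W[...,2]],-1)*1000
    x,y,z=J[...,0],J[...,1],J[...,2]; ok=(f["d"]>0)
    bed=ok&(abs(z-15)<4)&(x>-125)&(x<115)&(abs(y)<270)
    for lab,lo,hi in [("b",-240,-160),("b",-100,0),("b",140,200)]:
        s=bed&(y>lo)&(y<hi); print(n,"bed x",lo,np.percentile(x[s],[.5,99.5]).round(1))
    s=bed&(x>-90)&(x<80)
    print("bed y front/back",np.percentile(y[bed&(x<-20)],[.2,99.8]).round(1),np.percentile(y[bed&(x>40)],[.2,99.8]).round(1))
    fe=ok&(z>37)&(z<43)&(x>-10)&(x<45)&(abs(y)<260)
    for lo,hi in [(-240,-150),(-150,-60),(-60,20),(150,240)]:
        s=fe&(y>lo)&(y<hi); print("fence",lo,s.sum(),np.percentile(x[s],[2,98]).round(1),np.median(z[s]))
    t=ok&(abs(z-55)<4)&(x<-8)&(x>-110)&(y<60)
    r=cv2.minAreaRect(np.c_[x[t],y[t]].astype(np.float32)); print("tube top",t.sum(),r,np.median(z[t]), cv2.boxPoints(r).round(1).tolist())
    c=ok&(z>45)&(abs(x)<115)&(y>60)&(y<160)
    print("carr/leaf",c.sum())
    for zl in range(45,150,10):
        s=c&(z>=zl)&(z<zl+10)
        if s.sum()>3: print(zl,s.sum(),"x",np.percentile(x[s],[2,98]).round(0),"y",np.percentile(y[s],[2,98]).round(0))
    for nm,b in dict(glb=(-110,-60,180,250),gla=(40,100,-100,50)).items():
        s=ok&(z>22)&(z<45)&(x>b[0])&(x<b[1])&(y>b[2])&(y<b[3])
        if s.sum(): print(nm,s.sum(),np.median(x[s]),np.median(y[s]),np.percentile(x[s],[2,98]),np.percentile(y[s],[2,98]))
```

```text
scene bed x -240 [-106.7  101.7]
scene bed x -100 [-107.4  102.2]
scene bed x 140 [-107.6  101.4]
bed y front/back [-249.3  248.6] [-248.6  248.3]
fence -240 373 [ 2.5 32.3] 40.35173275067472
fence -150 360 [ 1.9 32. ] 40.48314798858576
fence -60 321 [ 1.7 31.9] 40.66414775952132
fence 150 325 [ 1.7 31.1] 40.7561688669944
tube top 1029 ((-43.99447250366211, -84.89962005615234), (43.66398620605469, 179.61647033691406), 3.382619857788086) 55.30624689091779 [[-71.0999984741211, 3.5], [-60.5, -175.8000030517578], [-16.899999618530273, -173.3000030517578], [-27.5, 6.0]]
carr/leaf 672
45 34 x [ 8. 49.] y [ 70. 153.]
55 51 x [ 8. 42.] y [ 97. 146.]
65 144 x [ 8. 67.] y [102. 144.]
75 148 x [-20.  88.] y [100. 122.]
85 44 x [-28.  86.] y [100. 122.]
95 52 x [-29.  15.] y [100. 122.]
105 44 x [-32.  12.] y [100. 119.]
115 80 x [-38.  11.] y [100. 122.]
125 70 x [-25.   6.] y [100. 121.]
135 5 x [-1.  5.] y [104. 120.]
glb 76 -78.7322457505978 215.12442986892557 [-91.57794048 -68.68602906] [202.4118239  228.27934663]
gla 24 78.131049495091 -96.70211222982488 [66.83272109 88.44966827] [-99.6104
[... 434 characters left out ...]
3.7353551387786865) 54.532219364763435 [[-71.9000015258789, 5.199999809265137], [-60.0, -177.60000610351562], [-19.600000381469727, -174.89999389648438], [-31.5, 7.900000095367432]]
carr/leaf 656
45 59 x [ 4. 45.] y [101. 125.]
55 54 x [ 8. 46.] y [ 98. 135.]
65 130 x [-24.  76.] y [100. 122.]
75 113 x [-27.  84.] y [ 99. 122.]
85 59 x [-31.  12.] y [ 98. 105.]
95 58 x [-33.  10.] y [ 99. 106.]
105 61 x [-35.   8.] y [ 98. 107.]
115 79 x [-39.   5.] y [ 99. 116.]
125 43 x [-21.   1.] y [101. 122.]
glb 56 -84.23586902079788 212.81210727204137 [-95.64911462 -71.16928281] [204.7200089  221.08502728]
gla 3 66.89370726643068 -98.40447531836145 [64.4631367  79.50660136] [-98.6180182  -97.35630527]
```

```bash
cat >> h.py <<'E'
from cell import telemetry
from scipy.spatial.transform import Rotation as R
A=np.radians(81.15); ey=np.array([np.cos(A),np.sin(A),0]); ex=np.array([ey[1],-ey[0],0]); ez=np.array([0,0,1.])
o=np.array([.5357,-.0283,0]); M=np.stack([ex,ey,ez],1)
def st():
    s=telemetry.read_state(); r=R.from_quat(np.array(s["eef_rot"])[[1,2,3,0]])
    return s,r
def show():
    s,r=st(); j=M.T@(np.array(s["eef_pos"])-o)*1000; f=M.T@np.array(s["force"])
    ty=r.as_matrix()[:,1]; yaw=np.degrees(np.arctan2(ty[1],ty[0]))-np.degrees(A)
    print("t",round(s["time"],2),"jig mm",j.round(1),"F",f.round(1),"tooly-jigy deg",round(yaw,2),"tilt",(r.as_matrix()[:,2]).round(3),"w",round(s["gripper_width"],4))
def togo(jx,jy,jz):
    s,r=st(); t=o+M@np.array([jx,jy,jz])/1000; print("tool delta",(r.inv().apply(t-np.array(s["eef_pos"]))*1000).round(1))
E
python3 - <<'E'
from h import *
show(); togo(45,109,160)
E
```

```text
t 0.55 jig mm [-345.7  593.8  231.3] F [-0.2 -0.2 -0.3] tooly-jigy deg -16.17 tilt [-0. -0. -1.] w 0.0854
tool delta [-510.3 -356.8   71.3]
```

Call:
send_rows([
  [0, 0, 0, -5.4],
  [0, 0, 0, -5.4],
  [0, 0, 0, -5.37],
  [-0.026, -0.03, 0, 0],
  [-0.026, -0.03, 0, 0],
  [-0.026, -0.03, 0, 0],
  [-0.026, -0.03, 0, 0],
  [-0.026, -0.03, 0, 0],
  [-0.026, -0.03, 0, 0],
  [-0.026, -0.03, 0, 0],
  [-0.026, -0.03, 0, 0],
  [-0.026, -0.03, 0, 0],
], jaw=0)

```text
time: 1.55
eef_pos: [0.476, 0.3071, 0.2317]
eef_rot: [0.0, 0.077, 0.997, 0.0]
force: [0.7, 0.4, -0.1]
gripper_width: 0.0
```

```bash
python3 -c "
from h import *
show(); togo(45,109,160)"
```

```text
t 1.55 jig mm [-110.6  322.2  231.7] F [ 0.6  0.5 -0.1] tooly-jigy deg -0.0 tilt [ 0.001  0.001 -1.   ] w 0.0
tool delta [-155.6 -213.3   71.6]
```

Call:
send_rows([
  [-0.022, -0.03, 0, 0],
  [-0.022, -0.03, 0, 0],
  [-0.022, -0.03, 0, 0],
  [-0.022, -0.03, 0, 0],
  [-0.022, -0.03, 0, 0],
  [-0.022, -0.03, 0, 0],
  [-0.022, -0.03, 0.0, 0],
  [0, 0, 0.03, 0],
  [0, 0, 0.03, 0],
  [0, 0, 0, 0],
])

```text
time: 2.38
eef_pos: [0.5914, 0.0762, 0.166]
eef_rot: [-0.005, 0.078, 0.997, -0.001]
force: [-1.5, 0.6, -0.6]
gripper_width: 0.0002
```

```bash
python3 -c "
from h import *
show(); togo(45,109,110)
for n in ['scene','side']:
    p,d=vision.capture(n); np.savez('b_%s.npz'%n,p=p,d=d)
    x,y,w,h=(300,120,180,160) if n=='scene' else (240,80,180,160)
    cv2.imwrite('pics/b_%s.png'%n,cv2.resize(p[y:y+h,x:x+w],None,fx=4,fy=3.7,interpolation=cv2.INTER_CUBIC))
"
```

```text
t 2.38 jig mm [ 38.9 111.9 166. ] F [-1.6  0.4 -0.6] tooly-jigy deg -0.09 tilt [-0.01  -0.002 -1.   ] w 0.0002
tool delta [-6.6 -2.7 55.9]
```

View pics/b_side.png

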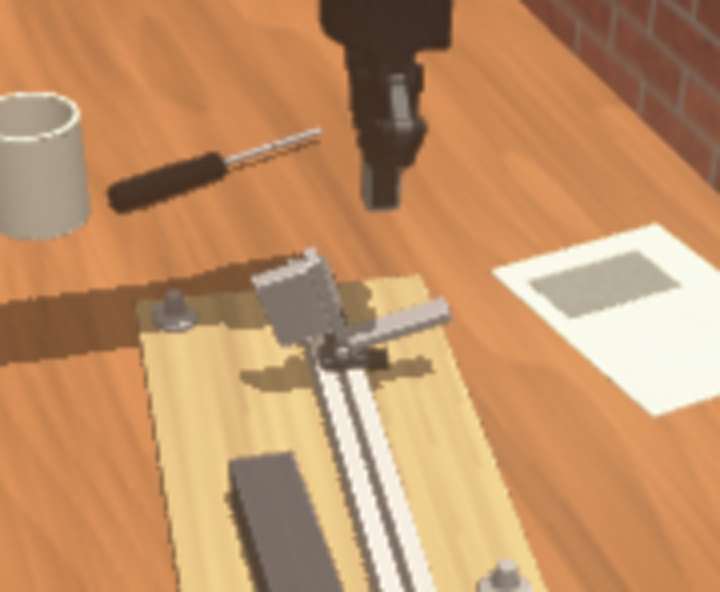

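View pics/b_scene.png

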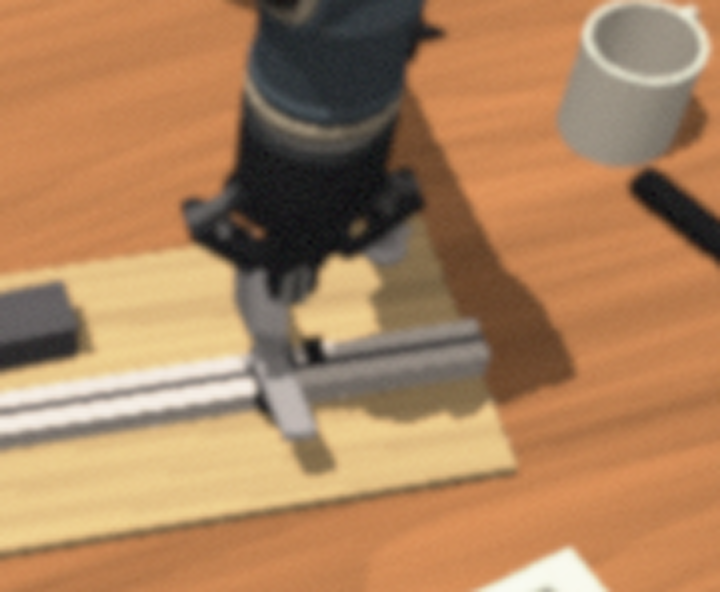

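Side view: the leaf leans about 0.3 rad toward −x, arm at (310,290) px and tab toward +x at (400,320). The closed fingers at (380,200) are above and behind it. Next I'll lower them behind the arm and push toward −x.

Call:
send_rows([
  [-0.003, 0, 0.014, 0],
  [0, 0, 0.014, 0],
  [0, 0, 0.014, 0],
  [0, 0, 0.01, 0],
  [0, 0, 0, 0],
  [0, 0, 0, 0],
])

```text
time: 2.98
eef_pos: [0.5985, 0.0777, 0.1203]
eef_rot: [0.001, 0.077, 0.997, 0.0]
force: [0.2, -0.4, 0.2]
gripper_width: 0.0002
```

```bash
python3 -c "
from h import *
show(); togo(45,109,110)
"
```

```text
t 2.98 jig mm [ 45.8 114.4 120.3] F [ 0.2 -0.3  0.2] tooly-jigy deg 0.04 tilt [ 0.001  0.    -1.   ] w 0.0002
tool delta [ 0.8 -5.4 10.3]
```

Call:
send_rows([
  [0.008, -0.004, 0.008, 0],
  [0.009, 0, 0, 0],
  [0.009, 0, 0, 0],
  [0.009, 0, 0.001, 0],
  [0.009, 0, 0.003, 0],
  [0.009, 0, 0.004, 0],
  [0.006, 0, 0.006, 0],
  [0.005, 0, 0.006, 0],
  [0.005, 0, 0.006, 0],
  [0, 0, 0, 0],
])

```text
time: 3.82
eef_pos: [0.5271, 0.0842, 0.0837]
eef_rot: [-0.002, 0.077, 0.997, -0.0]
force: [-0.3, 0.6, 0.0]
gripper_width: -0.0001
```

```bash
python3 -c "
from h import *
show(); togo(-34,109,66)
"
```

```text
t 3.82 jig mm [-25.8 109.8  83.7] F [-0.4  0.6  0. ] tooly-jigy deg 0.04 tilt [-0.004 -0.    -1.   ] w -0.0001
tool delta [ 8.1 -0.8 17.7]
```

```bash
python3 -c "
from h import *
show()
n='side'
p,d=vision.capture(n); x,y,w,h=(240,80,180,160)
cv2.imwrite('pics/c_%s.png'%n,cv2.resize(p[y:y+h,x:x+w],None,fx=4,fy=3.7,interpolation=cv2.INTER_CUBIC))
"
```

```text
t 3.82 jig mm [-25.8 109.8  83.7] F [-0.4  0.6  0. ] tooly-jigy deg 0.04 tilt [-0.004 -0.    -1.   ] w -0.0001
```

View pics/c_side.png

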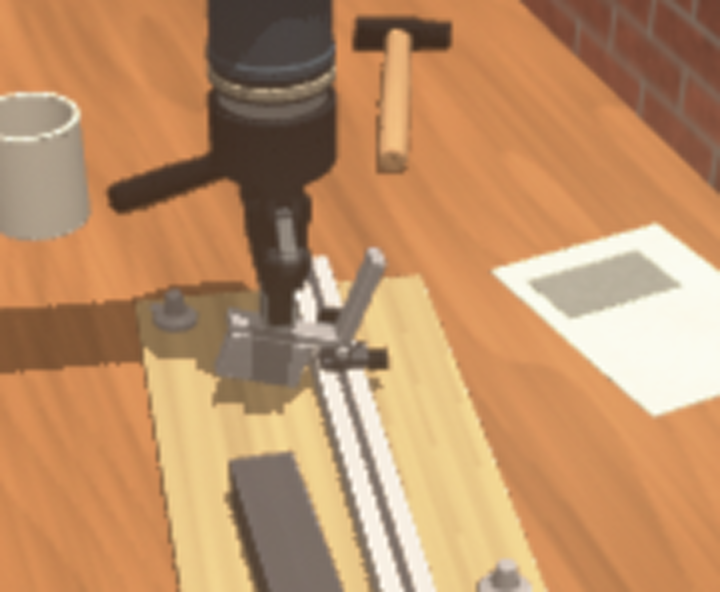

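The leaf is about 0.4 rad from down and the finger is on top of the arm at (280,315) px. I'll press it down the rest of the way.

Call:
send_rows([
  [0.004, 0, 0.006, 0],
  [0.004, 0, 0.006, 0],
  [0, 0, 0.005, 0],
  [0, 0, 0.002, 0],
  [0, 0, 0.002, 0],
  [0, 0, 0, 0],
])

```text
time: 4.37
eef_pos: [0.5203, 0.0854, 0.0656]
eef_rot: [-0.002, 0.077, 0.997, 0.0]
force: [-6.6, 0.4, 17.0]
gripper_width: 0.0003
```

```bash
python3 -c "
from h import *
show()
"
```

```text
t 4.37 jig mm [-32.7 109.9  65.6] F [-6.6 -0.6 17. ] tooly-jigy deg -0.01 tilt [-0.003  0.    -1.   ] w 0.0003
```

Leaf is down: the tip reads z 65.6 mm, the expected arm top is 66, with a 17 N reaction. Next I'll lift off and go to the tube's front side.

Call:
send_rows([
  [0, 0, -0.01, 0],
  [0, 0, -0.02, 0],
  [0, 0, -0.03, 0],
  [0.01, -0.01, -0.03, 0],
  [0.01, -0.03, -0.01, 0],
  [0.01, -0.035, 0, 0],
  [0.01, -0.035, 0, 0],
  [0.01, -0.035, 0, 0],
  [0.007, -0.035, 0, 0],
  [0, -0.015, 0, 0],
  [0, 0, 0, 0],
  [0, 0, 0, 0],
])

```text
time: 5.37
eef_pos: [0.4346, -0.0993, 0.1641]
eef_rot: [-0.0, 0.078, 0.997, 0.0]
force: [-0.5, 0.3, -0.4]
gripper_width: 0.0002
```

```bash
python3 -c "
from h import *
show(); togo(-95,-85,28)
n='side'
p,d=vision.capture(n); x,y,w,h=(240,120,180,160)
cv2.imwrite('pics/d_%s.png'%n,cv2.resize(p[y:y+h,x:x+w],None,fx=4,fy=3.7,interpolation=cv2.INTER_CUBIC))
n='scene'
p,d=vision.capture(n); x,y,w,h=(240,120,180,160)
cv2.imwrite('pics/d_%s.png'%n,cv2.resize(p[y:y+h,x:x+w],None,fx=4,fy=3.7,interpolation=cv2.INTER_CUBIC))
"
```

```text
t 5.37 jig mm [-89.  -85.7 164.1] F [-0.5  0.2 -0.4] tooly-jigy deg -0.14 tilt [-0.  0. -1.] w 0.0002
tool delta [  5.9   0.7 136.1]
```

View pics/d_side.png

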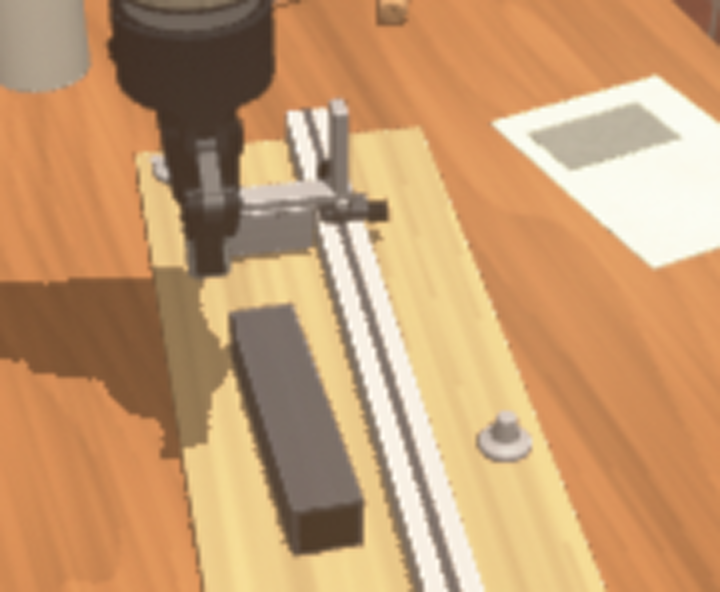

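View pics/d_scene.png

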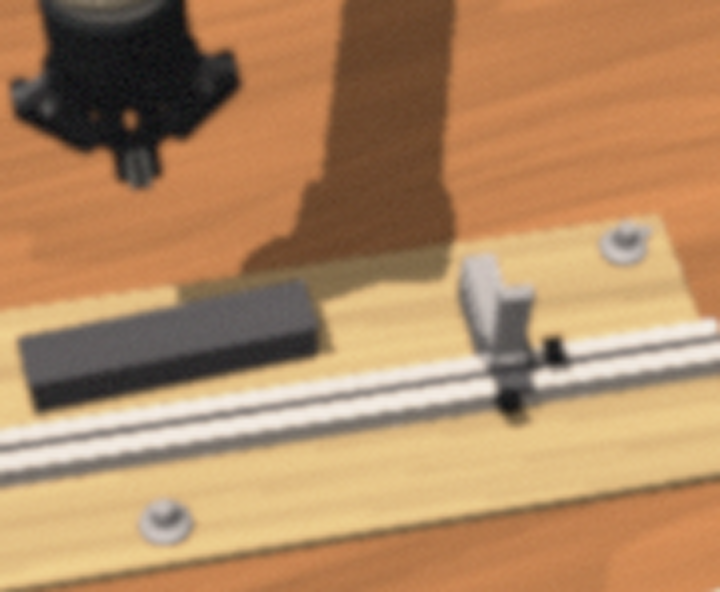

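Leaf lies flat with the tab upright at (338,150) px in the side view, and the tube is clear of it. I'll descend in front of the tube and push it to the fence.

Call:
send_rows([
  [0.003, 0, 0.03, 0],
  [0.003, 0, 0.03, 0],
  [0, 0, 0.03, 0],
  [0, 0, 0.025, 0],
  [0, 0, 0.013, 0],
  [0, 0, 0.006, 0],
  [0, 0, 0, 0],
  [0, 0, 0, 0],
])

```text
time: 6.13
eef_pos: [0.4296, -0.0972, 0.0305]
eef_rot: [0.0, 0.076, 0.997, 0.0]
force: [0.1, 0.1, 0.6]
gripper_width: -0.0002
```

```bash
python3 -c "
from h import *
show(); togo(-51,-85,28)
"
```

```text
t 6.13 jig mm [-94.2 -84.4  30.5] F [0.1 0.1 0.6] tooly-jigy deg 0.08 tilt [ 0.  0. -1.] w -0.0002
tool delta [-43.2  -0.7   2.5]
```

Push toward the fence, slowing near the end.

Call:
send_rows([
  [-0.006, 0, 0.002, 0],
  [-0.006, 0, 0, 0],
  [-0.005, 0, 0, 0],
  [-0.005, 0, 0, 0],
  [-0.004, 0, 0, 0],
  [-0.004, 0, 0, 0],
  [-0.004, 0, 0, 0],
  [-0.003, 0, 0, 0],
  [0, 0, 0, 0],
])

```text
time: 6.88
eef_pos: [0.4648, -0.1034, 0.0283]
eef_rot: [-0.001, 0.077, 0.997, 0.0]
force: [-3.4, 1.1, -0.1]
gripper_width: -0.0
```

```bash
python3 -c "
from h import *
show(); togo(-51,-85,28)
"
```

```text
t 6.88 jig mm [-58.5 -85.1  28.3] F [-3.6  0.5 -0.1] tooly-jigy deg -0.01 tilt [-0.002  0.001 -1.   ] w -0.0
tool delta [-7.5  0.1  0.3]
```

Call:
send_rows([
  [-0.002, 0, 0, 0],
  [-0.002, 0, 0, 0],
  [-0.0015, 0, 0, 0],
  [0, 0, 0, 0],
])

```text
time: 7.22
eef_pos: [0.4686, -0.1035, 0.0281]
eef_rot: [-0.003, 0.077, 0.997, 0.001]
force: [-6.9, 2.6, 5.6]
gripper_width: 0.0004
```

Call:
send_rows([
  [-0.001, 0, 0, 0],
  [-0.001, 0, 0, 0],
  [0, 0, 0, 0],
])

```text
time: 7.47
eef_pos: [0.4704, -0.1034, 0.028]
eef_rot: [-0.003, 0.077, 0.997, 0.001]
force: [-4.9, 3.4, 2.5]
gripper_width: 0.0001
```

```bash
python3 -c "
from h import *
show()
"
```

```text
t 7.47 jig mm [-52.9 -84.3  28. ] F [-5.4  2.6  2.5] tooly-jigy deg 0.03 tilt [-0.006  0.002 -1.   ] w 0.0001
```

Call:
send_rows([
  [-0.001, 0, 0, 0],
  [-0.001, 0, 0, 0],
  [0, 0, 0, 0],
])

```text
time: 7.72
eef_pos: [0.4714, -0.1035, 0.0279]
eef_rot: [-0.004, 0.077, 0.997, 0.001]
force: [-8.6, 2.4, 6.6]
gripper_width: 0.0001
```

Call:
send_rows([
  [-0.001, 0, 0, 0],
  [-0.001, 0, 0, 0],
  [0, 0, 0, 0],
])

```text
time: 7.97
eef_pos: [0.4714, -0.1035, 0.0276]
eef_rot: [-0.006, 0.077, 0.997, 0.001]
force: [-12.5, 4.0, 10.1]
gripper_width: -0.0003
```

```bash
python3 -c "
from h import *
show()
for n in ['scene','side']:
    p,d=vision.capture(n); np.savez('e_%s.npz'%n,p=p,d=d)
    x,y,w,h=(240,120,180,160)
    cv2.imwrite('pics/e_%s.png'%n,cv2.resize(p[y:y+h,x:x+w],None,fx=4,fy=3.7,interpolation=cv2.INTER_CUBIC))
"
```

```text
t 7.97 jig mm [-52.  -84.2  27.6] F [-13.    2.   10.1] tooly-jigy deg 0.02 tilt [-0.012  0.004 -1.   ] w -0.0003
```

View pics/e_side.png

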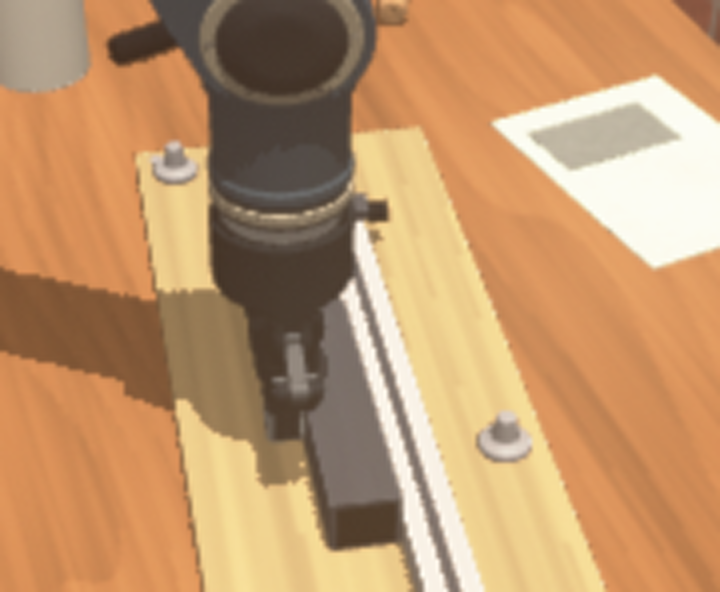

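View pics/e_scene.png

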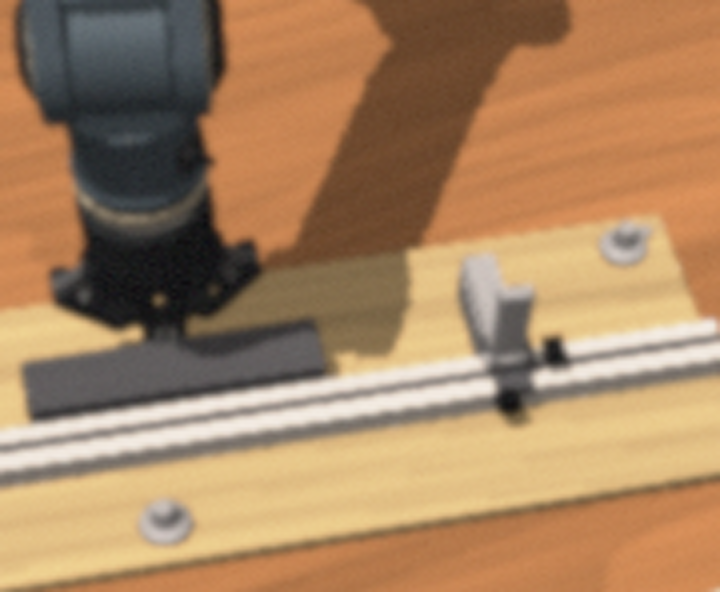

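Flush: motion stops at x −52 mm while the force rises to 13 N, at about 2.5 N/mm compliance. Next I'll back off, turn 90° so the knuckles stay off the tube top, and go to its −y end.

Run:
```python
from h import *
print(np.array(st()[0]["q"]).round(3))
for n in ['scene','side']:
    f=np.load(f"e_{n}.npz"); W=cloud(f["d"],n); J=(W-o)@M*1000
    x,y,z=J[...,0],J[...,1],J[...,2]
    p=f["p"].astype(int)
    t=(abs(z-55)<4)&(x<8)&(x>-60)&(y<40)&(y>-200)&(p.max(-1)<120)
    print(n,t.sum(),"y",np.percentile(y[t],[1,99]))
    for lo,hi in [(-170,-120),(-50,0)]:
        s=t&(y>lo)&(y<hi); print(lo,np.percentile(x[s],[3,97]).round(1))
    l=(abs(z-62)<6)&(x<-5)&(x>-70)&(y>60)&(y<150)
    print("leaf y",np.percentile(y[l],[2,98]),"x",np.percentile(x[l],[2,98]),"z",np.median(z[l]))
    l=(z>75)&(z<140)&(x>0)&(x<35)&(y>60)&(y<150)
    print("tab y",np.percentile(y[l],[2,98]),"x",np.percentile(x[l],[2,98]))
```

```text
[ 2.000e-03  4.620e-01  1.590e-01  2.152e+00 -1.390e-01  5.490e-01
  1.681e+00]
scene 1054 y [-170.26750892    2.39966467]
-170 [-35.7   0.3]
-50 [-38.2   1.1]
leaf y [100.43355497 121.60763268] x [-60.91416034  -8.51276818] z 65.47833763702083
tab y [101.82429529 121.93291965] x [11.01858581 21.69370565]
side 97 y [-1.76474318e+02  8.96650749e-02]
-170 [-41.3 -40.4]
-50 [-23.6 -12.3]Traceback (most recent call last):
  File "<stdin>", line 12, in <module>
    return _quantile_unchecked(
        a, q, axis, out, overwrite_input, method, keepdims, weights)
    return _ureduce(a,
                    func=_quantile_ureduce_func,
    ...<5 lines>...
                    overwrite_input=overwrite_input,
                    method=method)
    r = func(a, **kwargs)
    result = _quantile(arr,
                       quantiles=q,
    ...<2 lines>...
                       out=out,
                       weights=wgt)
    slices_having_nans = np.isnan(arr[-1, ...])
                                  ~~~^^^^^^^^^
IndexError: index -1 is out of bounds for axis 0 with size 0
```

Call:
send_rows([
  [0.01, 0, 0, 0],
  [0.015, 0, -0.003, 0],
  [0.005, -0.02, 0, 0],
  [0, -0.03, 0, 0],
  [0, -0.03, 0, 0],
  [0, -0.03, 0, 0],
  [0, -0.02, 0, 0],
  [0, 0, 0, 6.9],
  [0, 0, 0, 6.9],
  [0, 0, 0, 6.9],
  [0, 0, 0, 6.9],
  [0, 0, 0, 6.9],
])

```text
time: 9.07
eef_pos: [0.4286, -0.2301, 0.0318]
eef_rot: [0.002, 0.372, 0.928, -0.0]
force: [-0.6, 0.0, 0.4]
gripper_width: 0.0001
```

Call:
send_rows([
  [0, 0, 0, 6.9],
  [0, 0, 0, 6.9],
  [0, 0, 0, 6.9],
  [0, 0, 0, 6.9],
  [0, 0, 0, 6.9],
  [0, 0, 0, 6.9],
  [0, 0, 0, 6.9],
  [0, 0, 0, 7.1],
  [0, 0, 0, 0],
  [0, 0, 0, 0],
])

```text
time: 9.9
eef_pos: [0.4282, -0.2296, 0.0316]
eef_rot: [0.001, 0.758, 0.652, 0.0]
force: [0.3, 0.2, -0.1]
gripper_width: -0.0001
```

```bash
python3 -c "
from h import *
show(); togo(-22,-210,30)
"
```

```text
t 9.9 jig mm [ -75.3 -215.4   31.6] F [ 0.2  0.2 -0.1] tooly-jigy deg -89.7 tilt [ 0.002 -0.001 -1.   ] w -0.0001
tool delta [ 5.1 53.3  1.6]
```

Call:
send_rows([
  [0, 0.015, 0, 0.15],
  [0, 0.02, 0, 0.15],
  [0, 0.018, 0, 0],
  [0, 0, 0, 0],
  [0, 0, 0, 0],
])

```text
time: 10.32
eef_pos: [0.4805, -0.2376, 0.0313]
eef_rot: [0.001, 0.76, 0.65, 0.0]
force: [-0.6, 0.7, -0.4]
gripper_width: 0.0002
```

```bash
python3 -c "
from h import *
show(); togo(-22,-195,30)
for n in ['wrist','side']:
    p,d=vision.capture(n); np.savez('f_%s.npz'%n,p=p,d=d)
    x,y,w,h=(240,120,180,160)
    cv2.imwrite('pics/f_%s.png'%n,p if n=='wrist' else cv2.resize(p[y:y+h,x:x+w],None,fx=4,fy=3.7,interpolation=cv2.INTER_CUBIC))
"
```

```text
t 10.32 jig mm [ -22.4 -215.3   31.3] F [-0.7  0.6 -0.4] tooly-jigy deg -90.04 tilt [ 0.001 -0.001 -1.   ] w 0.0002
tool delta [20.3  0.3  1.3]
```

View pics/f_side.png

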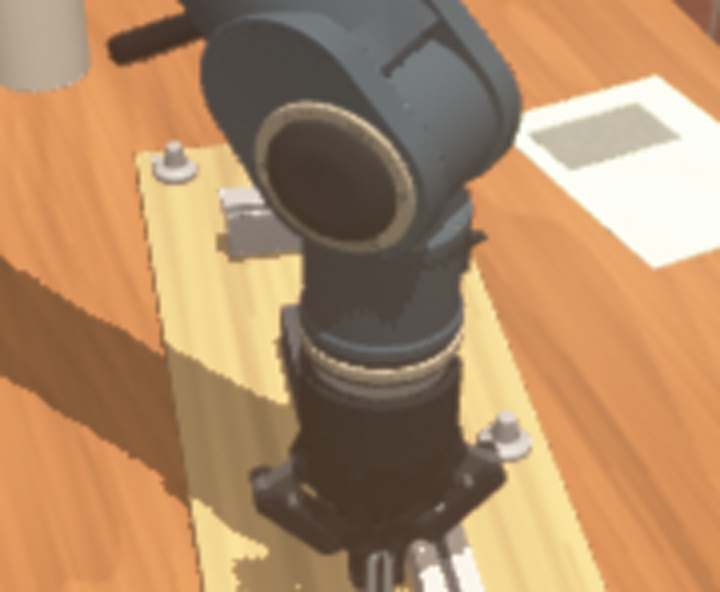

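View pics/f_wrist.png

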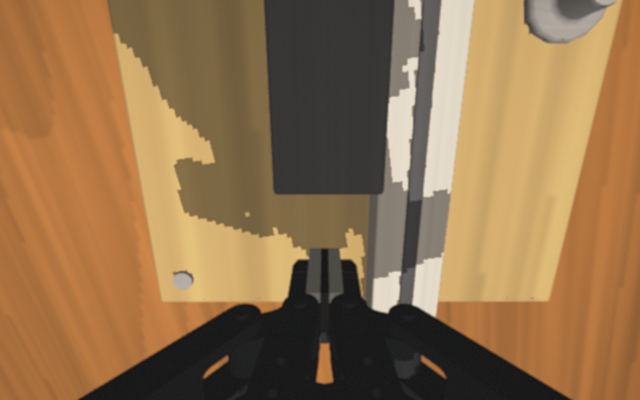

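Wrist view: the tube (265–395 px wide, end at row 193) lies straight along the fence, with the fingers at column 325 behind its middle. I'll push along +y.

Call:
send_rows([
  [0.01, 0, 0.001, 0],
  [0.01, 0, 0, 0],
  [0.006, 0, 0, 0],
  [0.006, 0, 0, 0],
  [0.006, 0, 0, 0],
  [0.006, 0.0005, 0, 0],
  [0.006, 0, 0, 0],
  [0.006, 0.0005, 0, 0],
  [0.006, 0, 0, 0],
  [0.006, 0.0005, 0, 0],
  [0.006, 0, 0, 0],
  [0, 0, 0, 0],
])

```text
time: 11.42
eef_pos: [0.4909, -0.165, 0.0301]
eef_rot: [-0.001, 0.761, 0.649, -0.001]
force: [-3.0, -3.3, -0.1]
gripper_width: 0.0001
```

```bash
python3 -c "
from h import *
show(); togo(-22,-93,30)
for n in ['wrist']:
    p,d=vision.capture(n); 
    cv2.imwrite('pics/g_%s.png'%n,p)
"
```

```text
t 11.42 jig mm [ -23.2 -141.9   30.1] F [-2.5 -3.7 -0.1] tooly-jigy deg -90.22 tilt [-0.003 -0.001 -1.   ] w 0.0001
tool delta [48.9  1.   0. ]
```

View pics/g_wrist.png

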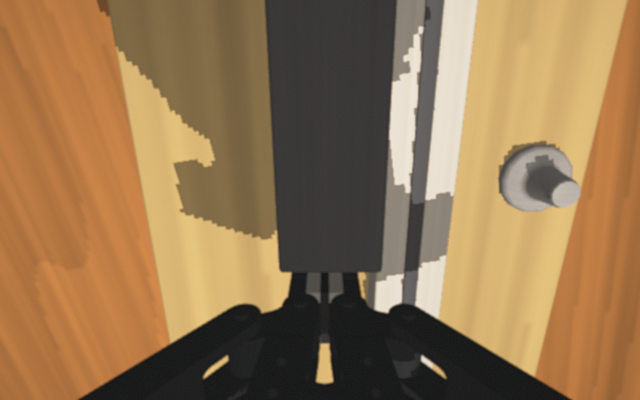

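The tube slides flush along the fence at 3.7 N. Continuing.

Call:
send_rows([
  [0.005, 0, 0, 0],
  [0.005, 0, 0, 0],
  [0.005, 0, 0, 0],
  [0.005, 0, 0, 0],
  [0.005, 0, 0, 0],
  [0.004, 0, 0, 0],
  [0.003, 0, 0, 0],
  [0, 0, 0, 0],
])

```text
time: 12.13
eef_pos: [0.4962, -0.1335, 0.0301]
eef_rot: [-0.0, 0.761, 0.649, -0.001]
force: [-4.0, -3.6, 1.2]
gripper_width: -0.0
```

```bash
python3 -c "
from h import *
show(); togo(-22,-93,30)
for n in ['scene']:
    p,d=vision.capture(n); 
    cv2.imwrite('pics/i_%s.png'%n,cv2.resize(p[120:280,240:420],None,fx=4,fy=3.7,interpolation=cv2.INTER_CUBIC)); np.savez('i.npz',p=p,d=d)
"
```

```text
t 12.13 jig mm [ -22.8 -110.1   30.1] F [-3.4 -4.1  1.2] tooly-jigy deg -90.23 tilt [-0.002 -0.001 -1.   ] w -0.0
tool delta [17.1  0.8  0.1]
```

View pics/i_scene.png

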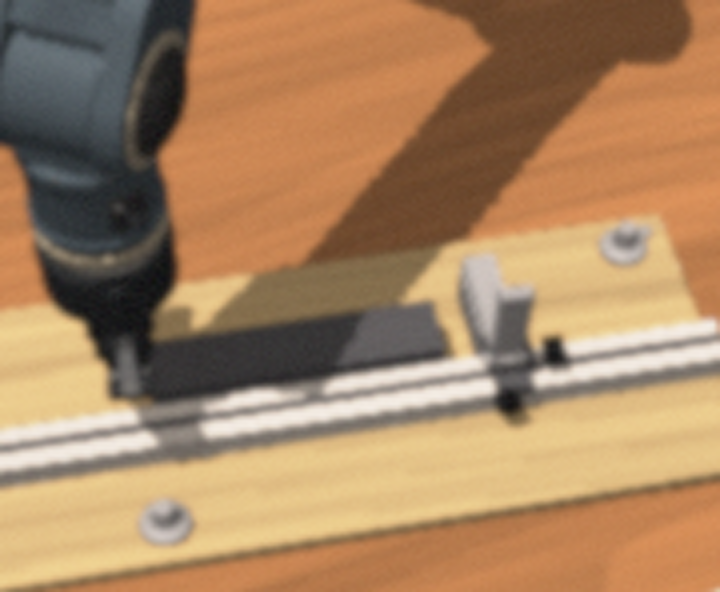

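Call:
send_rows([
  [0.0025, 0, 0, 0],
  [0.0025, 0, 0, 0],
  [0.0025, 0, 0, 0],
  [0.0015, 0, 0, 0],
  [0.001, 0, 0, 0],
  [0.001, 0, 0, 0],
  [0, 0, 0, 0],
])

```text
time: 12.77
eef_pos: [0.4978, -0.1233, 0.0302]
eef_rot: [-0.0, 0.761, 0.649, -0.001]
force: [-4.3, -6.3, 1.3]
gripper_width: 0.0001
```

Call:
send_rows([
  [0.0007, 0, 0, 0],
  [0.0007, 0, 0, 0],
  [0.0007, 0, 0, 0],
  [0, 0, 0, 0],
])

```text
time: 13.1
eef_pos: [0.4981, -0.1214, 0.0302]
eef_rot: [-0.0, 0.761, 0.649, -0.001]
force: [-4.9, -4.8, 0.8]
gripper_width: 0.0001
```

```bash
python3 -c "
from h import *
show()
"
```

```text
t 13.1 jig mm [-22.8 -97.8  30.2] F [-4.1 -5.5  0.8] tooly-jigy deg -90.28 tilt [-0.002 -0.002 -1.   ] w 0.0001
```

Call:
send_rows([
  [0.0007, 0, 0, 0],
  [0.0007, 0, 0, 0],
  [0.0006, 0, 0, 0],
  [0, 0, 0, 0],
])

```text
time: 13.43
eef_pos: [0.4984, -0.1194, 0.0301]
eef_rot: [-0.0, 0.761, 0.649, -0.001]
force: [-4.2, -5.0, -0.1]
gripper_width: -0.0002
```

Call:
send_rows([
  [0.0006, 0, 0, 0],
  [0.0006, 0, 0, 0],
  [0, 0, 0, 0],
])

```text
time: 13.68
eef_pos: [0.4986, -0.1183, 0.0302]
eef_rot: [-0.0, 0.761, 0.649, -0.001]
force: [-4.0, -5.4, 1.8]
gripper_width: 0.0001
```

Call:
send_rows([
  [0.0006, 0, 0, 0],
  [0.0006, 0, 0, 0],
  [0, 0, 0, 0],
])

```text
time: 13.93
eef_pos: [0.4988, -0.1172, 0.0302]
eef_rot: [-0.0, 0.761, 0.649, -0.001]
force: [-4.7, -5.4, 1.3]
gripper_width: 0.0
```

```bash
python3 -c "
from h import *
show()
"
```

```text
t 13.93 jig mm [-22.8 -93.5  30.2] F [-3.8 -6.   1.3] tooly-jigy deg -90.28 tilt [-0.002 -0.002 -1.   ] w 0.0
```

Call:
send_rows([
  [0.0006, 0, 0, 0],
  [0.0006, 0, 0, 0],
  [0, 0, 0, 0],
])

```text
time: 14.18
eef_pos: [0.4989, -0.116, 0.0302]
eef_rot: [-0.0, 0.761, 0.649, -0.001]
force: [-3.4, -5.2, 1.0]
gripper_width: 0.0001
```

Call:
send_rows([
  [0.0006, 0, 0, 0],
  [0.0006, 0, 0, 0],
  [0, 0, 0, 0],
])

```text
time: 14.43
eef_pos: [0.4992, -0.1147, 0.0302]
eef_rot: [-0.0, 0.761, 0.649, -0.001]
force: [-3.8, -6.2, 0.5]
gripper_width: -0.0003
```

```bash
python3 -c "
from h import *
show()
for n in ['scene']:
    p,d=vision.capture(n); 
    cv2.imwrite('pics/j_%s.png'%n,cv2.resize(p[160:250,280:400],None,fx=6,fy=6,interpolation=cv2.INTER_CUBIC)); np.savez('j.npz',p=p,d=d)
"
```

```text
t 14.43 jig mm [-22.8 -91.   30.2] F [-2.8 -6.7  0.5] tooly-jigy deg -90.28 tilt [-0.002 -0.002 -1.   ] w -0.0003
```

View pics/j_scene.png

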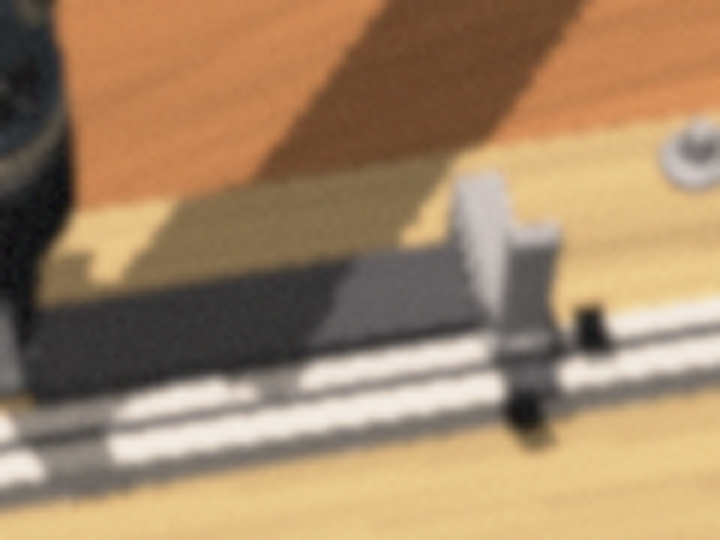

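Call:
send_rows([
  [0.0006, 0, 0, 0],
  [0.0006, 0, 0, 0],
  [0, 0, 0, 0],
])

```text
time: 14.73
eef_pos: [0.4994, -0.1136, 0.0302]
eef_rot: [-0.0, 0.761, 0.649, -0.001]
force: [-4.4, -5.7, 1.0]
gripper_width: 0.0001
```

Call:
send_rows([
  [0.0006, 0, 0, 0],
  [0.0006, 0, 0, 0],
  [0, 0, 0, 0],
])

```text
time: 14.98
eef_pos: [0.4995, -0.1124, 0.0301]
eef_rot: [-0.0, 0.761, 0.649, -0.002]
force: [-4.7, -5.8, 1.5]
gripper_width: 0.0
```

```bash
python3 -c "
from h import *
show()
"
```

```text
t 14.98 jig mm [-22.8 -88.7  30.1] F [-3.8 -6.4  1.5] tooly-jigy deg -90.28 tilt [-0.003 -0.002 -1.   ] w 0.0
```

Call:
send_rows([
  [0.0006, 0, 0, 0],
  [0.0006, 0, 0, 0],
  [0, 0, 0, 0],
])

```text
time: 15.23
eef_pos: [0.4995, -0.1123, 0.0302]
eef_rot: [0.0, 0.761, 0.648, -0.002]
force: [-4.3, -7.2, 1.6]
gripper_width: 0.0001
```

Call:
send_rows([
  [0.0006, 0, 0, 0],
  [0.0006, 0, 0, 0],
  [0, 0, 0, 0],
])

```text
time: 15.48
eef_pos: [0.4995, -0.1122, 0.0302]
eef_rot: [0.001, 0.762, 0.648, -0.002]
force: [-5.0, -10.2, -0.6]
gripper_width: 0.0001
```

```bash
python3 -c "
from h import *
show()
"
```

```text
t 15.48 jig mm [-22.8 -88.5  30.2] F [ -3.4 -10.8  -0.6] tooly-jigy deg -90.36 tilt [-0.002 -0.005 -1.   ] w 0.0001
```

Call:
send_rows([
  [0.0006, 0, 0, 0],
  [0.0006, 0, 0, 0],
  [0, 0, 0, 0],
])

```text
time: 15.73
eef_pos: [0.4995, -0.1122, 0.0302]
eef_rot: [0.002, 0.762, 0.648, -0.003]
force: [-4.6, -12.5, -0.7]
gripper_width: -0.0003
```

```bash
python3 -c "
from h import *
show()
"
```

```text
t 15.73 jig mm [-22.8 -88.4  30.2] F [ -2.6 -13.1  -0.7] tooly-jigy deg -90.41 tilt [-0.002 -0.006 -1.   ] w -0.0003
```

Call:
send_rows([
  [0.0005, 0, 0, 0],
  [0.0005, 0, 0, 0],
  [0, 0, 0, 0],
  [0, 0, 0, 0],
  [0, 0, 0, 0],
  [0, 0, 0, 0],
  [0, 0, 0, 0],
])

```text
time: 16.32
eef_pos: [0.4996, -0.1121, 0.0302]
eef_rot: [0.002, 0.762, 0.647, -0.003]
force: [-5.1, -13.7, -0.6]
gripper_width: -0.0001
```

Run:
```python
from h import *
show()
for n in ['scene','wrist','side']:
    p,d=vision.capture(n); 
    if n=='wrist': cv2.imwrite('pics/k_wrist.png',p)
    else:
        b=dict(scene=(280,160),side=(280,140))[n]
        cv2.imwrite('pics/k_%s.png'%n,cv2.resize(p[b[1]:b[1]+90,b[0]:b[0]+120],None,fx=6,fy=6,interpolation=cv2.INTER_CUBIC))
show()
```

```text
t 16.32 jig mm [-22.8 -88.4  30.2] F [ -3.  -14.3  -0.6] tooly-jigy deg -90.45 tilt [-0.002 -0.007 -1.   ] w -0.0001
t 16.47 jig mm [-22.8 -88.4  30.2] F [ -4.  -14.9  -0.5] tooly-jigy deg -90.46 tilt [-0.002 -0.007 -1.   ] w 0.0001
```

View pics/k_scene.png

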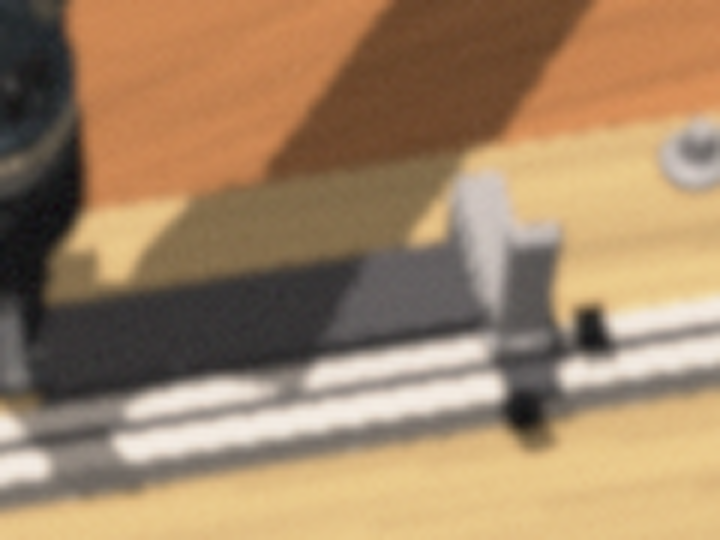

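View pics/k_wrist.png

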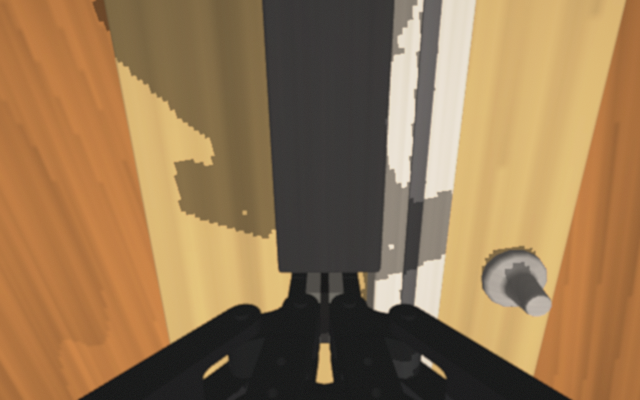

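The stop is contacted and held at about 14.5 N total, against roughly 6 N of sliding drag. In the pictures the tube end meets the plate at (480,300) px. I'll check flushness numerically.

```bash
cat > chk.py <<'E'
from h import *
def chk():
    s,r=st(); T=np.eye(4); T[:3,:3]=r.as_matrix(); T[:3,3]=s["eef_pos"]
    p,d=vision.capture('wrist'); T=T@vision.camera_params('wrist')["tool_from_camera"]
    g=cv2.cvtColor(p,cv2.COLOR_BGR2GRAY)
    K=vision.camera_params('wrist')["mtx"]
    def edge(z,lo,hi,sign,rows):
        out=[]
        for v in rows:
            row=cv2.GaussianBlur(g[v:v+1],(5,1),0)[0].astype(float); gr=np.gradient(row)*sign
            u=lo+np.argmax(gr[lo:hi]); 
            a,b,c=gr[u-1:u+2]; u=u+.5*(a-c)/(a-2*b+c+1e-9)
            ray=T[:3,:3]@np.array([(u-K[0,2])/K[0,0],-(v-K[1,2])/K[1,1],-1]); k=(z-T[2,3])/ray[2]
            out.append((M.T@(T[:3,3]+k*ray-o)*1000)[:2])
        out=np.array(out); c=np.polyfit(out[:,1],out[:,0],1); res=out[:,0]-np.polyval(c,out[:,1]); k=abs(res)<3*np.median(abs(res))+.1
        c=np.polyfit(out[k,1],out[k,0],1); 
        return c[0],np.polyval(c,out[:,1].mean()),out[:,1].min(),out[:,1].max(),res.std()
    R_=range(10,255,4)
    print("tube left",np.round(edge(.055,245,300,-1,R_),4)); print("tube right",np.round(edge(.055,370,405,1,R_),4))
    print("fence back",np.round(edge(.040,435,490,-1,range(5,180,4)),4))
chk()
E
python3 chk.py
```

```text
tube left [-6.00000e-04 -4.03435e+01 -6.73430e+01  1.47249e+01  3.21000e-02]
tube right [ 3.80000e-03 -1.06190e+00 -6.76169e+01  1.44014e+01  1.20140e+00]
fence back [-8.00000e-04  2.85025e+01 -4.21456e+01  1.78650e+01  5.13000e-02]
```

Tube edges are parallel to the fence within 0.001 rad, front edge at −40.3 mm: flush. I'll back straight off, lift, and check the force zero.

Call:
send_rows([
  [-0.003, 0, 0, 0],
  [-0.004, 0, 0, 0],
  [-0.01, 0, 0, 0],
  [-0.02, 0, 0, 0],
  [-0.01, 0, -0.02, 0],
  [0, 0, -0.035, 0],
  [0, 0, -0.035, 0],
  [0, 0, -0.035, 0],
  [0, 0, -0.025, 0],
  [0, 0, 0, 0],
])

```text
time: 17.35
eef_pos: [0.4983, -0.1539, 0.1855]
eef_rot: [0.004, 0.761, 0.649, 0.004]
force: [0.2, -0.2, -0.9]
gripper_width: 0.0
```

Run:
```python
from h import *
show()
print(st()[0]["q"])
for n in ['scene']:
    p,d=vision.capture(n); 
    cv2.imwrite('pics/l_%s.png'%n,cv2.resize(p[160:250,280:400],None,fx=6,fy=6,interpolation=cv2.INTER_CUBIC))
```

```text
t 17.35 jig mm [ -17.7 -129.8  185.5] F [ 0.2 -0.2 -0.9] tooly-jigy deg -90.17 tilt [ 0.011 -0.    -1.   ] w 0.0
[-0.41384676  0.32404787  0.78720343  1.98747892 -0.28948059  0.93114612
  0.36267889]
```

View pics/l_scene.png

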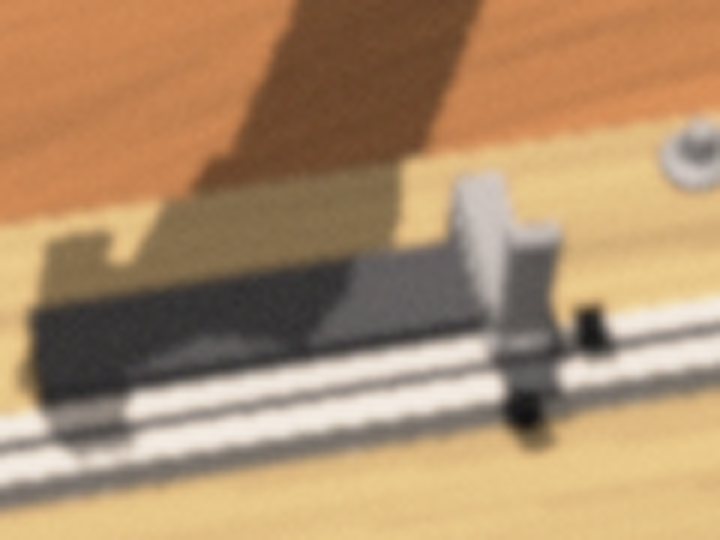

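Tube stayed against the plate and the force sensor is back to zero. I'll spin back and fly over to the tab.

Call:
send_rows([
  [0, 0, 0, -7],
  [0, 0, 0, -7],
  [0, 0, 0, -7],
  [0, 0, 0, -7],
  [0, 0, 0, -7],
  [0, 0, 0, -7],
  [0, 0, 0, -7],
  [0, 0, 0, -7],
  [0, 0, 0, -7],
  [0, 0, 0, -7],
  [0, 0, 0, -7],
  [0, 0, 0, -7],
])

```text
time: 18.4
eef_pos: [0.494, -0.1521, 0.179]
eef_rot: [-0.001, 0.128, 0.992, 0.0]
force: [-0.6, 0.4, 0.0]
gripper_width: 0.0003
```

Call:
send_rows([
  [0, 0.02, 0, -6],
  [0, 0.035, 0, 0],
  [0, 0.035, 0, 0],
  [0, 0.035, 0, 0],
  [0, 0.035, 0, 0],
  [0, 0.035, 0, 0],
  [0, 0.03, 0, 0],
  [0, 0.014, 0, 0],
  [0, 0, 0, 0],
  [0, 0, 0, 0],
])

```text
time: 19.23
eef_pos: [0.5337, 0.0825, 0.1793]
eef_rot: [-0.001, 0.078, 0.997, -0.001]
force: [-0.3, -0.2, -0.1]
gripper_width: 0.0
```

Run:
```python
from h import *
show(); togo(-25,110,118)
```

```text
t 19.23 jig mm [-19.  109.2 179.3] F [-0.3 -0.2 -0.1] tooly-jigy deg -0.14 tilt [-0.002 -0.001 -1.   ] w 0.0
tool delta [ 5.8  0.9 61.3]
```

Call:
send_rows([
  [0.006, 0.001, 0, 0],
  [0, 0, 0.025, 0],
  [0, 0, 0.025, 0],
  [0, 0, 0.011, 0],
  [0, 0, 0, 0],
  [0, 0, 0, 0],
  [-0.006, 0, 0, 0],
  [-0.006, 0, 0, 0],
  [-0.005, 0, 0, 0],
  [-0.005, 0, 0, 0],
  [-0.005, 0, 0, 0],
  [0, 0, 0, 0],
])

```text
time: 20.23
eef_pos: [0.5558, 0.0805, 0.1195]
eef_rot: [-0.0, 0.079, 0.997, 0.0]
force: [-1.3, 0.5, 0.9]
gripper_width: 0.0
```

Run:
```python
from h import *
show()
n='side'
p,d=vision.capture(n); x,y,w,h=(240,80,180,160)
cv2.imwrite('pics/m_%s.png'%n,cv2.resize(p[y:y+h,x:x+w],None,fx=4,fy=3.7,interpolation=cv2.INTER_CUBIC))
```

```text
t 20.23 jig mm [  3.1 110.6 119.5] F [-1.4  0.3  0.9] tooly-jigy deg -0.22 tilt [-0.  0. -1.] w 0.0
```

View pics/m_side.png

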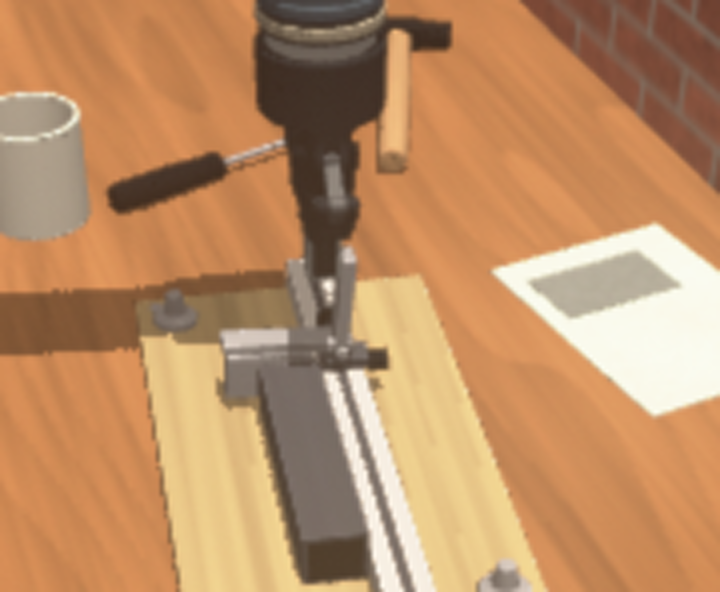

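The finger is on the tab's −x side at (345,270) px and has started to tip it. I'll carry it round.

Call:
send_rows([
  [-0.007, 0, 0.001, 0],
  [-0.007, 0, 0.002, 0],
  [-0.007, 0, 0.003, 0],
  [-0.007, 0, 0.003, 0],
  [-0.006, 0, 0.004, 0],
  [-0.006, 0, 0.004, 0],
  [-0.006, 0, 0.005, 0],
  [-0.005, 0, 0.006, 0],
  [-0.004, 0, 0.006, 0],
  [0, 0, 0, 0],
])

```text
time: 21.12
eef_pos: [0.6098, 0.0715, 0.0836]
eef_rot: [-0.0, 0.079, 0.997, -0.0]
force: [-0.6, -0.6, 0.2]
gripper_width: -0.0001
```

Run:
```python
from h import *
show()
n='side'
p,d=vision.capture(n); x,y,w,h=(240,80,180,160)
cv2.imwrite('pics/n_%s.png'%n,cv2.resize(p[y:y+h,x:x+w],None,fx=4,fy=3.7,interpolation=cv2.INTER_CUBIC))
```

```text
t 21.12 jig mm [ 57.9 110.   83.6] F [-0.5 -0.7  0.2] tooly-jigy deg -0.22 tilt [-0.001 -0.001 -1.   ] w -0.0001
```

View pics/n_side.png

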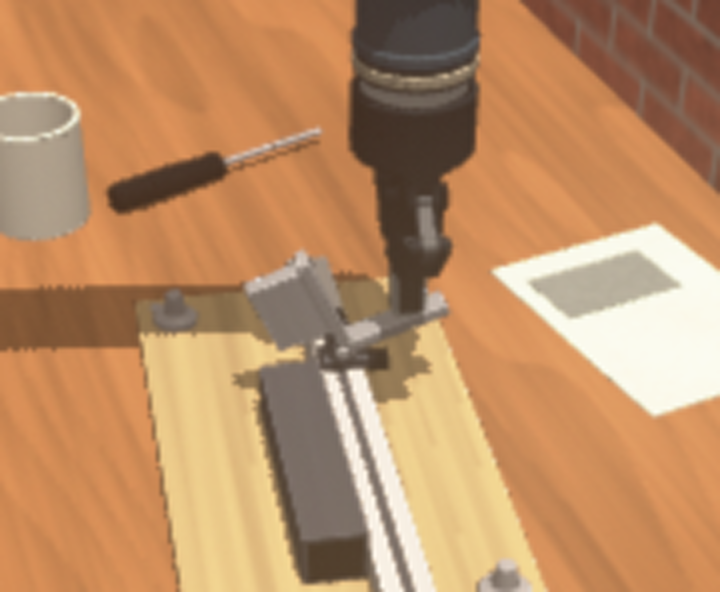

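Call:
send_rows([
  [-0.004, 0, 0.004, 0],
  [-0.004, 0, 0.005, 0],
  [-0.004, 0, 0.005, 0],
  [-0.001, 0, 0.004, 0],
  [0, 0, 0.003, 0],
  [0, 0, 0.001, 0],
  [0, 0, 0, 0],
])

```text
time: 21.75
eef_pos: [0.6228, 0.0696, 0.0632]
eef_rot: [0.0, 0.079, 0.997, -0.0]
force: [0.1, 0.5, 0.5]
gripper_width: 0.0002
```

Run:
```python
from h import *
show()
```

```text
t 21.75 jig mm [ 71.  110.1  63.2] F [0.  0.6 0.5] tooly-jigy deg -0.22 tilt [ 0.001 -0.    -1.   ] w 0.0002
```

Press down gently until the limit is felt.

Call:
send_rows([
  [0, 0, 0.001, 0],
  [0, 0, 0.001, 0],
  [0, 0, 0.001, 0],
  [0, 0, 0, 0],
])

```text
time: 22.08
eef_pos: [0.6229, 0.0696, 0.0614]
eef_rot: [0.001, 0.079, 0.997, 0.0]
force: [-1.6, -0.5, 6.4]
gripper_width: 0.0002
```

Call:
send_rows([
  [0, 0, 0.001, 0],
  [0, 0, 0.001, 0],
  [0, 0, 0, 0],
])

```text
time: 22.33
eef_pos: [0.6231, 0.0697, 0.0609]
eef_rot: [0.001, 0.079, 0.997, 0.001]
force: [-4.5, -1.0, 15.0]
gripper_width: 0.0
```

Run:
```python
from h import *
show()
n='side'
p,d=vision.capture(n); x,y,w,h=(240,80,180,160)
cv2.imwrite('pics/o_%s.png'%n,cv2.resize(p[y:y+h,x:x+w],None,fx=4,fy=3.7,interpolation=cv2.INTER_CUBIC))
```

```text
t 22.33 jig mm [ 71.3 110.2  60.9] F [-4.3 -1.6 15. ] tooly-jigy deg -0.22 tilt [ 0.001  0.001 -1.   ] w 0.0
```

View pics/o_side.png

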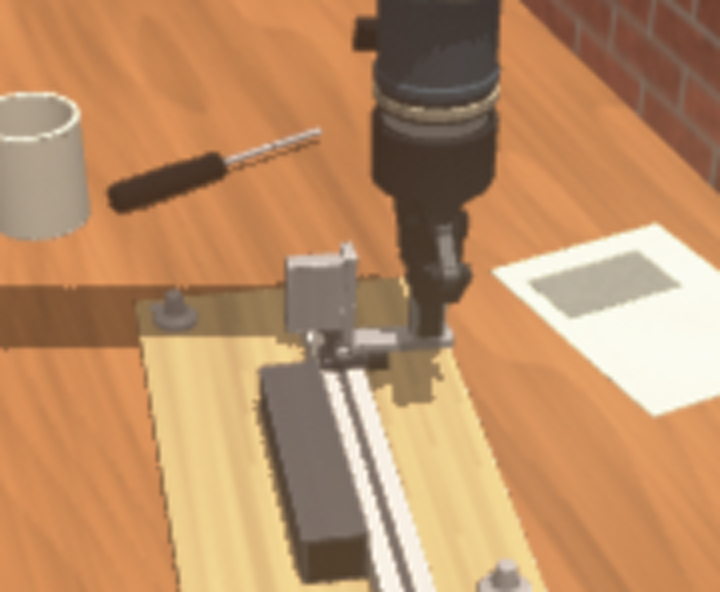

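The up limit is reached: 15 N at z 60.9 mm, against the 61 expected at 1.6 rad. In the picture the arm stands upright at (325,295) px. I'll lift clear and make the last checks.

Call:
send_rows([
  [0, 0, -0.008, 0],
  [0, 0, -0.02, 0],
  [0, 0, -0.035, 0],
  [0, 0, -0.035, 0],
  [0, 0, -0.035, 0],
  [0, 0, -0.02, 0],
  [0, 0, 0, 0],
  [0, 0, 0, 0],
])

```text
time: 23.05
eef_pos: [0.6227, 0.0699, 0.2124]
eef_rot: [0.001, 0.079, 0.997, 0.001]
force: [0.4, -0.1, -0.1]
gripper_width: -0.0001
```

Run:
```python
from h import *
show()
for n in ['side','scene']:
    p,d=vision.capture(n); np.savez('z_%s.npz'%n,p=p,d=d)
    b=(240,80) if n=='side' else (240,120)
    cv2.imwrite('pics/z_%s.png'%n,cv2.resize(p[b[1]:b[1]+160,b[0]:b[0]+180],None,fx=4,fy=3.7,interpolation=cv2.INTER_CUBIC))
    J=(cloud(d,n)-o)@M*1000; x,y,z=J[...,0],J[...,1],J[...,2]; p=p.astype(int)
    t=(abs(z-55)<3)&(x<2)&(x>-60)&(y<110)&(y>-110)&(p.max(-1)<125)
    print(n,t.sum(),"tube y",np.percentile(y[t],[.5,99.5]).round(1))
    for lo,hi in [(-70,-20),(-20,40),(40,85)]:
        s=t&(y>lo)&(y<hi)
        if s.sum()>10: print(lo,np.percentile(x[s],[3,97]).round(1))
    l=(z>85)&(z<130)&(x>-40)&(x<35)&(y>85)&(y<130)
    if l.sum()>10: print("leaf y",np.percentile(y[l],[2,98]).round(1),"x",np.percentile(x[l],[2,98]).round(1))
```

```text
t 23.05 jig mm [ 70.8 110.5 212.4] F [ 0.4  0.  -0.1] tooly-jigy deg -0.2 tilt [ 0.002  0.001 -1.   ] w -0.0001
side 699 tube y [-80.1  94.7]
-70 [-40.4  -5.7]
-20 [-40.   -6.2]
40 [-39.6  -6.2]
leaf y [ 98.7 112. ] x [-21.  22.]
scene 875 tube y [-77.4  98. ]
-70 [-36.2   0.2]
-20 [-36.2   0.5]
40 [-36.3   0.5]
leaf y [ 99.9 120.9] x [-15.2  26.3]
```

View pics/z_side.png

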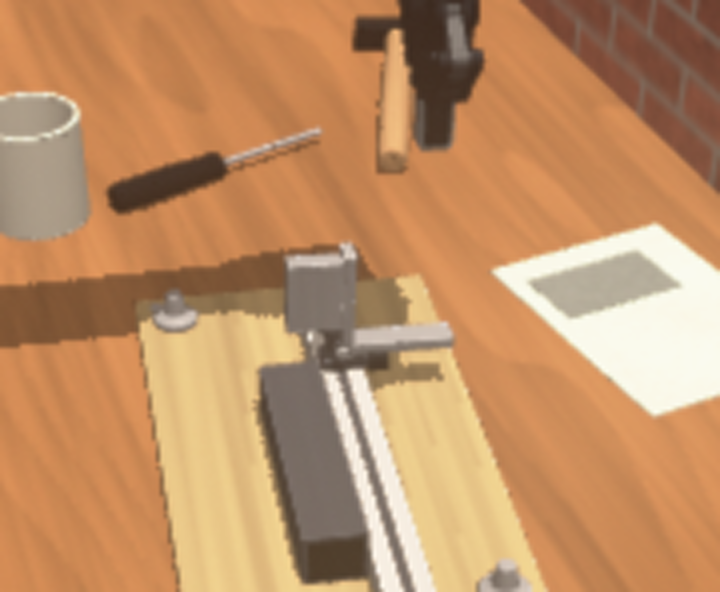

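View pics/z_scene.png

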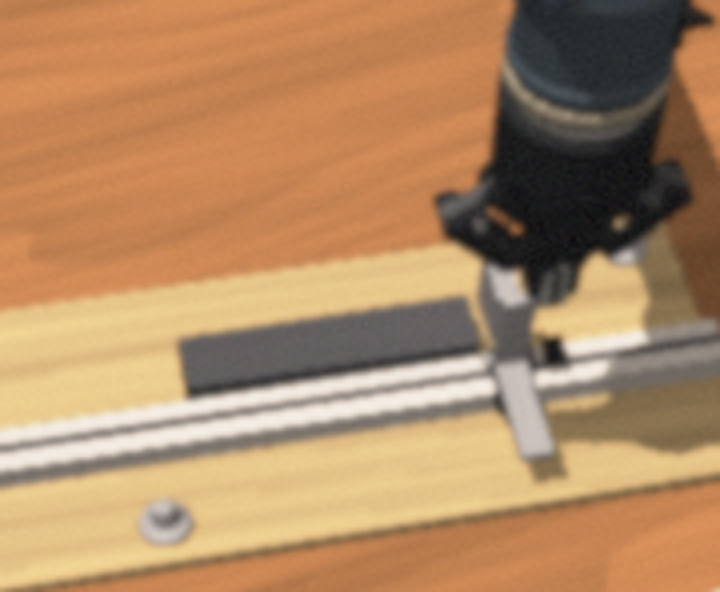

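The leaf is upright, the tube is parallel to the fence with its end in the gauging plane (about 98 mm, plate at about 99), and the arm is clear. Handing in.

```bash
python3 -c "
from cell import close_job
print(close_job())"
```

```text
the job is handed in; nothing more can be done
None
```

The job is handed in at about 23 s of the 72 s allowed, and my last checks agree with the task. `close_job` gives no verdict, so these checks are all I have.

1. **Stop down:** I flipped the stop onto its lower limit, feeling a 17 N reaction at the expected height, while the tube was still clear of it.
2. **Gauging:** I pushed the tube flush to the fence, slid it along, and felt the stop. I held about 14–15 N at the tool for over 0.5 s. Sliding drag was about 6 N, so I estimate 8–9 N on the stop; the contact force itself is not measured. During the push the tube was parallel to the fence within about 0.001 rad.
3. **Stop up:** I backed off and flipped the stop to its upper limit, feeling a 15 N reaction at the height expected for 1.6 rad. Then I lifted clear, and the tool force read near zero.

- **Final pictures:** The stop stands upright and the tube lies flat against the fence. Its end is at about 95–98 mm in the jig frame, against the gauging face at about 99–100 mm. The two cameras differ by about 3 mm in y and 4 mm in x, so the pictures alone cannot prove the 2.5 mm tolerance. I rely on the felt contacts with the fence and the stop for that.
- **Bystanders:** I did not touch any of them, and I saw no movement in the last pictures. The hex key was outside those views.

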